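# Grade the tile blanks along the sorting board

## Task

Sort the four loose white-glazed square tiles by size along the row of cork pads on the dark sorting board, one to a pad: the smallest on the pad next to the pale wooden end block, then each next larger one, to the largest at the far end. Leave every tile lying flat, glaze up, centred on its pad and square with it; glaze chips easily, so set the tiles down, do not drop them.

Things in the scene. Friction and masses are not known exactly. Their poses are not given: they have to be found in the camera images.
- tile_a: the smallest of four loose square tile blanks, 24 x 24 mm and 18 mm thick, terracotta with an off-white glazed top, all four alike but for size (24, 34, 44, 54 mm). Lies flat on the table, glaze up. Origin: centre of its underside; x and y along its edges, z up out of the glaze. 15 to 150 g.
- tile_b: the second smallest of four loose square tile blanks, 34 x 34 mm and 18 mm thick, terracotta with an off-white glazed top, all four alike but for size (24, 34, 44, 54 mm). Lies flat on the table, glaze up. Origin: centre of its underside; x and y along its edges, z up out of the glaze. 15 to 150 g.
- tile_c: the second largest of four loose square tile blanks, 44 x 44 mm and 18 mm thick, terracotta with an off-white glazed top, all four alike but for size (24, 34, 44, 54 mm). Lies flat on the table, glaze up. Origin: centre of its underside; x and y along its edges, z up out of the glaze. 15 to 150 g.
- tile_d: the largest of four loose square tile blanks, 54 x 54 mm and 18 mm thick, terracotta with an off-white glazed top, all four alike but for size (24, 34, 44, 54 mm). Lies flat on the table, glaze up. Origin: centre of its underside; x and y along its edges, z up out of the glaze. 15 to 150 g.
- pad_1: an end one of four identical bare cork pads, 68 x 68 x 4 mm, fixed in a straight row (pad_1, 2, 3, 4 in turn, 95 mm from centre to centre, next to pad_2) on a dark wooden board 90 x 370 x 10 mm on the table. Origin: centre of its underside, so its top is 4 mm above the origin and 14 mm above the table; y runs along the row from pad_1 towards pad_4, x across it.
- pad_2: an inner one of four identical bare cork pads, 68 x 68 x 4 mm, fixed in a straight row (pad_1, 2, 3, 4 in turn, 95 mm from centre to centre, next to pad_1 and pad_3) on a dark wooden board 90 x 370 x 10 mm on the table. Origin: centre of its underside, so its top is 4 mm above the origin and 14 mm above the table; y runs along the row from pad_1 towards pad_4, x across it.
- pad_3: an inner one of four identical bare cork pads, 68 x 68 x 4 mm, fixed in a straight row (pad_1, 2, 3, 4 in turn, 95 mm from centre to centre, next to pad_2 and pad_4) on a dark wooden board 90 x 370 x 10 mm on the table. Origin: centre of its underside, so its top is 4 mm above the origin and 14 mm above the table; y runs along the row from pad_1 towards pad_4, x across it.
- pad_4: an end one of four identical bare cork pads, 68 x 68 x 4 mm, fixed in a straight row (pad_1, 2, 3, 4 in turn, 95 mm from centre to centre, next to pad_3) on a dark wooden board 90 x 370 x 10 mm on the table. Origin: centre of its underside, so its top is 4 mm above the origin and 14 mm above the table; y runs along the row from pad_1 towards pad_4, x across it.
- end_block: pale wooden block, 90 x 48 mm, 44 mm high with its two bolt heads, fixed across one end of the board: beside pad_1 or beside pad_4, centre 68 mm from that pad's centre. The row starts at it. Origin: centre of its underside, on the table. A loose green glass jar, 48 mm across, 70 mm high, stands at the other end, 68 mm from that end pad's centre.
There are look-alikes about, which are no part of the job. What is shaped like the tile_a but blue or yellow is not meant. Leave any blue look-alike of the tile_c alone.

How it is judged:
At the end, for the whole second after the job is handed in: Counting from the pad beside the end block, the tiles lie in rising size (24, 34, 44, 54 mm), each resting flat (within 0.12 rad) on its pad, its centre within 14 mm of the pad's centre, its edges within 0.22 rad of the pad's edges (any quarter turn), and all at rest (((horizontal distance between end_block and pad_1 below 0.15 m and horizontal distance between tile_a and pad_1 below 0.014 m and z of tile_a in the frame of pad_1 between 0.001 and 0.008 m and (angle between the x axis of tile_a and the x axis of pad_1, either way round below 0.22 rad or angle between the x axis of tile_a and the y axis of pad_1, either way round below 0.22 rad) and horizontal distance between tile_b and pad_2 below 0.014 m and z of tile_b in the frame of pad_2 between 0.001 and 0.008 m and (angle between the x axis of tile_b and the x axis of pad_2, either way round below 0.22 rad or angle between the x axis of tile_b and the y axis of pad_2, either way round below 0.22 rad) and horizontal distance between tile_c and pad_3 below 0.014 m and z of tile_c in the frame of pad_3 between 0.001 and 0.008 m and (angle between the x axis of tile_c and the x axis of pad_3, either way round below 0.22 rad or angle between the x axis of tile_c and the y axis of pad_3, either way round below 0.22 rad) and horizontal distance between tile_d and pad_4 below 0.014 m and z of tile_d in the frame of pad_4 between 0.001 and 0.008 m and (angle between the x axis of tile_d and the x axis of pad_4, either way round below 0.22 rad or angle between the x axis of tile_d and the y axis of pad_4, either way round below 0.22 rad)) or (horizontal distance between end_block and pad_4 below 0.15 m and horizontal distance between tile_a and pad_4 below 0.014 m and z of tile_a in the frame of pad_4 between 0.001 and 0.008 m and (angle between the x axis of tile_a and the x axis of pad_4, either way round below 0.22 rad or angle between the x axis of tile_a and the y axis of pad_4, either way round below 0.22 rad) and horizontal distance between tile_b and pad_3 below 0.014 m and z of tile_b in the frame of pad_3 between 0.001 and 0.008 m and (angle between the x axis of tile_b and the x axis of pad_3, either way round below 0.22 rad or angle between the x axis of tile_b and the y axis of pad_3, either way round below 0.22 rad) and horizontal distance between tile_c and pad_2 below 0.014 m and z of tile_c in the frame of pad_2 between 0.001 and 0.008 m and (angle between the x axis of tile_c and the x axis of pad_2, either way round below 0.22 rad or angle between the x axis of tile_c and the y axis of pad_2, either way round below 0.22 rad) and horizontal distance between tile_d and pad_1 below 0.014 m and z of tile_d in the frame of pad_1 between 0.001 and 0.008 m and (angle between the x axis of tile_d and the x axis of pad_1, either way round below 0.22 rad or angle between the x axis of tile_d and the y axis of pad_1, either way round below 0.22 rad))) and angle between each of tile_a, tile_b, tile_c, tile_d's own z axis and vertical below 0.12 rad and linear speed of each of tile_a, tile_b, tile_c, tile_d below 0.02 m/s and angular speed of each of tile_a, tile_b, tile_c, tile_d below 0.2 rad/s); the robot touches nothing.
It fails at once if tile_a is let go in mid-air (its underside more than 45 mm above the table while the fingers do not hold it) (height (world z) of tile_a above 0.045 m and contact force between the fingers and tile_a below 0.05 N).
It fails at once if tile_b is let go in mid-air (its underside more than 45 mm above the table while the fingers do not hold it) (height (world z) of tile_b above 0.045 m and contact force between the fingers and tile_b below 0.05 N).
It fails at once if tile_c is let go in mid-air (its underside more than 45 mm above the table while the fingers do not hold it) (height (world z) of tile_c above 0.045 m and contact force between the fingers and tile_c below 0.05 N).
It fails at once if tile_d is let go in mid-air (its underside more than 45 mm above the table while the fingers do not hold it) (height (world z) of tile_d above 0.045 m and contact force between the fingers and tile_d below 0.05 N).
It also fails if it takes over 88 s, if anything falls off the work surface, if the arm or the gripper's body presses on something with over 40 N, if the wrist force passes 120 N, or if a joint passes its speed limit or range.

## Robot

A 6-joint arm with a two-finger parallel gripper is mounted at the origin on the work surface. World frame = base frame: x ahead of the robot, y to its left, z up, the work surface at z = 0. Lengths are in m, angles in rad, forces in N, time in s.
With the tool pointing down it reaches from about 0.325 to 0.775 m from the base axis. Payload 9.3 kg.
Tool frame: the origin (TCP) lies at the very end of the fingers, on their centre line; the grasp point (between the pads) lies 19 mm behind it; z points along the fingers, y is the direction in which the jaws open and shut (so a half turn about z gives the same grasp; the last joint's range is limited). The gripper opens to 85 mm and grips with 20 to 120 N. Pads are 22 mm wide; open, the fingers measure 114 mm over their backs; the gripper's body (76 mm by 85 mm) begins 54 mm behind the grasp point. The pads swing forward as they close: fully open they stand 13 mm farther back than shut.
Start: joints at [-0.153, 0.259, 0.021, 1.334, 0, 1.418], TCP at [0.55, -0, 0.231] pointing down, gripper open.
Joint ranges: [-3.04, 3.04], [-0.91, 1.82], [-1.04, 1.36], [-1.92, 1.95], [-1.52, 1.45], [-3.14, 3.14]. Speed limits (rad/s): [2.22, 2.22, 2.79, 3.14, 3.14, 3.14].

## Interface

Orientations are given as a unit quaternion [x, y, z, w].
In Python, from plant import r gives the robot as it stands.
- The arm moves only by the tool servo_tool, never from a script. Its argument "increments" is a list that holds one entry, the list of rows, each a list of 5 numbers: the opening, from 0 (shut) to 1 (fully open), then the shift along the world's x, y, z as a fraction of full scale, then the turn about the world's z as a fraction of full scale. A call has 1 to 20 rows; each row shifts and turns the pose as measured when the row begins; what a row does not reach is not made up. Full scale, the value 1, is 1 m for a shift and 30 degrees for a turn. A row lasts 1/8 s, in which the tool goes at most 62.5 mm and 10.7 degrees, less where a joint would pass 70% of its speed; a pose out of reach is approached as far as the arm can. A call with a number of a shift or a turn outside -1 to 1 is refused whole. A call with a gripper value outside its range is refused whole. The fingers move at their own pace and stop on an object; the grip force is fixed at half the most. Time passes only in rows, so rows that do not move let the fingers close. It gives the time, the measured TCP pose, the force and the opening at its end, in the units of the state.
- r.get_state(): the state, without advancing time (a new reading comes with each control period).
- r.grab_frame(name): name is "scene" or "side" or "wrist"; returns a dict with "color" (480x640x3 uint8, red, green, blue), "range_z" (480x640 float32, m along the optical axis (not along the pixel's ray), 0 where there is no reading), "intrinsics" (3x3 intrinsics, pixels), "origin" and "orientation" of the camera in the world; the wrist camera has in their place "hand_eye" (4x4, takes a point from camera to tool coordinates, whose origin is the TCP and whose axes are the flange's). Camera axes: x right, y down, z forward; pixel columns grow to the right and rows downward; lengths in m; the calibration is good to about 2 mm. The wrist camera is an equidistant fisheye: a pixel r from the principal point sees the ray r / f radians off the axis. A picture is of the moment at which its call begins: read the wrist's pose just before it.
- r.hand_in(): hands the job in, once; it reports no verdict.
Trained networks look in the newest picture that a camera, given by its name, has taken for a name from the list of things; names that differ only in an ending like _2 or _b are one class to them, and where a whole thing is asked for, a point or a joint stands for the part that bears it (a point fixed in the world has none). Each returns a list of dicts, best first, with "p" (0 to 1); they miss things now and then, are a little off and sometimes report something else, mostly with a low value. They report only what shows in the picture. A call takes as long as a camera call. They do not tell look-alikes from the thing itself.
- r.recognise(camera, name): "position" ([row, column] in pixels, amid what is visible of it).
The state is a dict: "time": time; "q": joint angles; "joint_vel": joint speeds; "joint_efforts": joint torques, N m; "tcp_pos": TCP position; "tcp_rot": TCP orientation; "ft_force": force on the tool from outside, world axes, zero at the start; "torque": the same for the moment, N m; "grip_width": opening from 0.0 (shut) to 1.0 (fully open).
Only numpy, scipy, OpenCV 4.12 (cv2) and the standard library are available. Lean on these libraries where they do the work, as an engineer would, in place of code of your own. Each camera call takes 0.05 s, during which the arm holds its last target. There are 200 camera calls.

## Working session

There is one attempt and no reset: what is moved stays moved. The work goes in short steps, Python scripts to look and compute and a tool call to move; the robot and the scene stay as the last step left them, time stands still between calls to the robot, and variables do not carry over. Pictures are saved under pics/ and viewed, about 12 in all and at most 16, crops included, and the job is handed in when it is done.

Besides the shell and the picture viewer there is one more tool, called by a JSON object that holds its "api" and its "payload", one argument or row to a line. servo_tool: Moves the arm, as the interface text tells. Its arguments: {"type":"object","properties":{"increments":{"type":"array","items":{"type":"array","items":{"type":"array","items":{"type":"number"}}}}},"required":["increments"]}

```bash
mkdir -p pics; ls; python3 - <<'E'
from plant import r
import cv2,numpy as np,pickle
s=r.get_state();print(s)
F={}
for n in("scene","side"):
    f=r.grab_frame(n);F[n]=f
    cv2.imwrite(f"pics/{n}0.png",f["color"][:,:,::-1]);print(n,f["intrinsics"],f["origin"],f["orientation"])
pickle.dump(F,open("f0.pkl","wb"))
for t in("tile_a","tile_d","pad_1","end_block"):
    print(t,[(np.round(d["position"]),round(d["p"],2)) for d in r.recognise("scene",t)])
E
```

```text
pics
{'time': 0.0, 'q': array([-1.52626041e-01,  2.59202663e-01,  2.07364638e-02,  1.33368905e+00,
       -1.80219605e-05,  1.41819500e+00]), 'joint_vel': array([ 0.0006161 ,  0.00095282, -0.00124856, -0.00189226, -0.00033598,
       -0.00109269]), 'joint_efforts': array([-2.65873996e-04, -5.55637658e+01,  3.44536042e+01,  1.31759423e-02,
       -2.94380488e-04,  4.47349430e-05]), 'tcp_pos': array([5.49712609e-01, 1.98202058e-05, 2.30650520e-01]), 'tcp_rot': array([ 7.07115353e-01,  7.07097883e-01, -4.09093743e-04, -5.42576523e-04]), 'ft_force': array([ 0.95621724,  0.09349098, -0.05929925]), 'torque': array([ 0.01672272, -0.02280142,  0.05557246]), 'grip_width': 0.9997574635959434}
scene [[537.03165923   0.         312.94155207]
 [  0.         537.03165923 238.17997939]
 [  0.           0.           1.        ]] [0.87059409 0.41492336 0.73439193] [ 0.31954845  0.89155028 -0.30445416 -0.10165901]
side [[576.91608256   0.         312.15958797]
 [  0.         576.91608256 233.54925121]
 [  0.           0.           1.        ]] [ 0.0255939  -0.76266594  0.55919648] [ 0.82524214 -0.24588656  0.15222002 -0.48512295]
tile_a [(array([352., 476.]), 0.95), (array([156., 329.]), 0.75), (array([259., 375.]), 0.69), (array([196., 304.]), 0.59), (array([161., 224.]), 0.59)]
tile_d [(array([352., 476.]), 0.95), (array([156., 329.]), 0.75), (array([259., 375.]), 0.69), (array([196., 304.]), 0.59), (array([161., 224.]), 0.59)]
pad_1 [(array([302., 317.]), 0.8), (array([230., 250.]), 0.77), (array([262., 283.]), 0.75), (array([350., 356.]), 0.6), (array([384., 387.]), 0.41)]
end_block [(array([383., 388.]), 0.72)]
```

View pics/scene0.png

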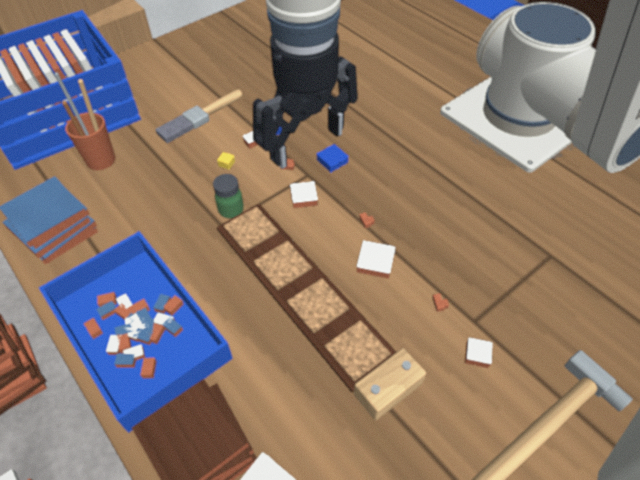

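View pics/side0.png

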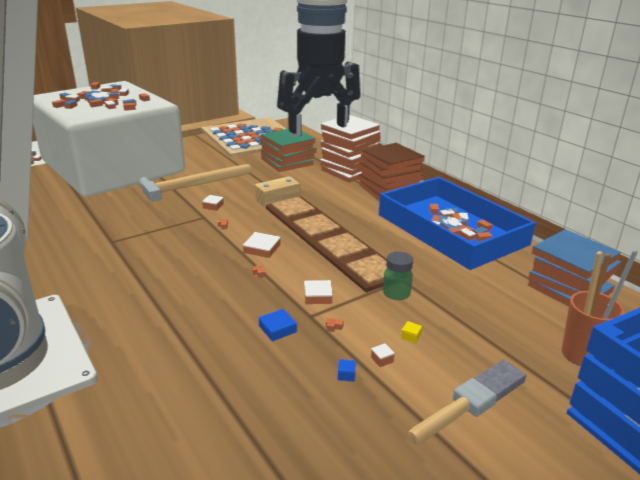

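The scene view shows white tiles at about (row, col) (352,479), (259,375), (194,304) and (139,249), the last beside the gripper. The end block is at (383,388) and the jar at (195,229). In the side view the tiles are at (202,213), (244,262), (291,318) and (354,382). Next I rectify both views to the tile and pad planes and measure.

```bash
cat >h.py <<'E'
import numpy as np,cv2,pickle
from scipy.spatial.transform import Rotation as R
# ortho: 1 px = 0.5 mm, row = x from X0 , col = y from Y0
X0,Y0,S=0.25,-0.45,0.0005
def ortho(f,z,nx=1200,ny=1800):
    Rm=R.from_quat(f["orientation"]).as_matrix();o=np.array(f["origin"])
    def pr(u,v):
        p=Rm.T@(np.array([X0+v*S,Y0+u*S,z])-o);p=f["intrinsics"]@p;return p[:2]/p[2]
    q=np.float32([[0,0],[ny,0],[ny,nx],[0,nx]])
    H=cv2.getPerspectiveTransform(np.float32([pr(*a) for a in q]),q)
    return cv2.warpPerspective(f["color"],H,(ny,nx))
def rects(mask,lo,hi):
    out=[]
    for c in cv2.findContours(mask,cv2.RETR_EXTERNAL,cv2.CHAIN_APPROX_NONE)[0]:
        (u,v),(w,h),a=cv2.minAreaRect(c); w*=S;h*=S
        if lo<w<hi and lo<h<hi:
            b=cv2.boxPoints(cv2.minAreaRect(c)); e=b[1]-b[0]
            # edge angle in world: dx=e[1], dy=e[0]
            th=np.degrees(np.arctan2(e[0],e[1])); th=(th+45)%90-45
            out.append((round(X0+v*S,4),round(Y0+u*S,4),round(w*1e3,1),round(h*1e3,1),round(th,1)))
    return out
E
python3 - <<'E'
from h import *
F=pickle.load(open("f0.pkl","rb"))
for n,f in F.items():
    o=ortho(f,.018);hsv=cv2.cvtColor(o,cv2.COLOR_RGB2HSV)
    m=cv2.inRange(hsv,(0,0,165),(180,50,255));m=cv2.morphologyEx(m,cv2.MORPH_OPEN,np.ones((9,9)))
    print(n,"tiles",*rects(m,.015,.07),sep="\n ")
    o=ortho(f,.014);hsv=cv2.cvtColor(o,cv2.COLOR_RGB2HSV)
    cv2.imwrite(f"pics/o_{n}.png",cv2.resize(o[:,:,::-1],(800,533),interpolation=cv2.INTER_AREA))
    b=cv2.medianBlur(o,9);g=cv2.cvtColor(b,cv2.COLOR_RGB2HSV)
    m=cv2.inRange(g,(0,0,0),(180,255,95))
    m=cv2.morphologyEx(m,cv2.MORPH_OPEN,np.ones((9,9)))
    cn,hi=cv2.findContours(m,cv2.RETR_CCOMP,cv2.CHAIN_APPROX_NONE)
    print("holes")
    for c,h in zip(cn,hi[0]):
        (u,v),(w,l),a=cv2.minAreaRect(c)
        if 35<w*.5<420 and 35<l*.5<420: print(h[3]>=0,round(X0+v*S,4),round(Y0+u*S,4),w*.5,l*.5,a)
E
```

```text
scene
 tiles
 (0.8397, -0.0633, 19.5, 34.5, np.float32(0.0))
 (0.835, -0.1083, 16.0, 25.5, np.float32(0.0))
 (0.8036, -0.0425, 18.9, 26.0, np.float32(31.8))
 (0.8138, 0.2386, 41.0, 50.5, np.float32(12.9))
 (0.5138, -0.4195, 38.0, 45.5, np.float32(3.6))
 (0.4686, -0.2903, 28.2, 23.4, np.float32(-2.9))
 (0.4754, 0.295, 36.7, 35.7, np.float32(37.7))
 (0.4776, -0.11, 48.8, 46.6, np.float32(-31.3))
 (0.4755, 0.0781, 57.7, 56.3, np.float32(36.6))
 (0.3763, 0.4185, 62.4, 21.6, np.float32(-2.2))
holes
False 0.7065 0.332 234.99996948242188 285.99993896484375 -0.0
False 0.3608 -0.3183 221.5 263.5 90.0
side
 tiles
 (0.8375, -0.1063, 19.0, 27.5, np.float32(0.0))
 (0.8385, -0.0595, 22.0, 37.0, np.float32(0.0))
 (0.803, 0.267, 15.3, 65.8, np.float32(7.4))
 (0.5175, -0.417, 36.2, 37.6, np.float32(3.2))
 (0.4772, 0.2954, 38.4, 35.9, np.float32(37.3))
 (0.468, -0.2901, 25.3, 25.1, np.float32(-5.4))
 (0.4792, -0.1094, 46.5, 45.0, np.float32(-30.5))
 (0.4775, 0.0787, 57.9, 55.5, np.float32(36.9))
 (0.3892, 0.4282, 24.5, 42.5, np.float32(0.0))
holes
False 0.6115 0.0078 395.63958740234375 124.95492553710938 2.0638198852539062
False 0.287 -0.4258 74.0 48.5 90.0
```

View pics/o_side.png

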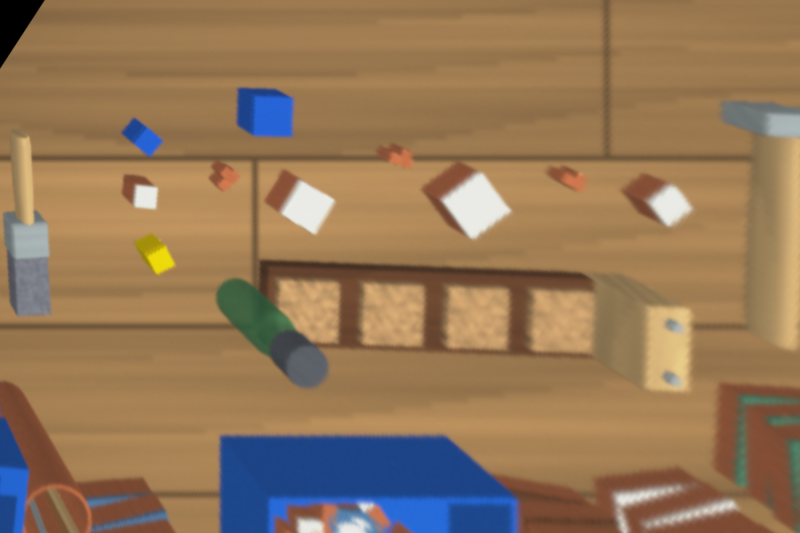

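The side ortho confirms the end block is at +y and the jar at −y. The tiles, as (x, y), are a (0.468, −0.290), c (0.478, −0.110), d (0.4765, 0.078) and b (0.4765, 0.295). The pads run from about (0.600, −0.104) to (0.611, 0.181), so I'll refine those while moving to the first tile.

```bash
python3 - <<'E'
from h import *
F=pickle.load(open("f0.pkl","rb"))
for n,f in F.items():
    o=cv2.GaussianBlur(ortho(f,.014),(9,9),0);v=cv2.cvtColor(o,cv2.COLOR_RGB2HSV)[:,:,2]
    for t in(115,135,155):
        m=cv2.inRange(v,t,255);m[:int((.555-X0)/S)]=0;m[int((.655-X0)/S):]=0
        m=cv2.morphologyEx(m,cv2.MORPH_OPEN,np.ones((31,31)))
        print(n,t,[q for q in rects(m,.05,.08)])
E
```

```text
scene 115 [(0.6048, 0.0856, 73.5, 71.6, np.float32(-1.9)), (0.6011, -0.0095, 74.5, 72.0, np.float32(-2.0))]
scene 135 [(0.6086, 0.1804, 70.5, 70.0, np.float32(-2.1)), (0.6048, 0.0854, 71.0, 69.6, np.float32(-1.9)), (0.601, -0.0094, 71.4, 69.9, np.float32(-1.7)), (0.5978, -0.1044, 72.3, 69.5, np.float32(-1.7))]
scene 155 [(0.6083, 0.1802, 68.5, 67.9, np.float32(-1.3)), (0.6048, 0.0853, 68.9, 67.6, np.float32(-1.9)), (0.6008, -0.0096, 69.0, 67.8, np.float32(-1.4)), (0.5976, -0.1045, 69.7, 67.3, np.float32(-1.3))]
side 115 []
side 135 [(0.6078, 0.0872, 73.3, 71.8, np.float32(-1.4)), (0.6044, -0.0082, 73.0, 71.5, np.float32(-2.0)), (0.6006, -0.1028, 70.9, 71.0, np.float32(-1.9))]
side 155 [(0.6117, 0.1838, 71.5, 69.0, np.float32(-2.2)), (0.6079, 0.0875, 69.4, 68.5, np.float32(-2.0)), (0.6043, -0.0078, 69.5, 68.8, np.float32(-1.4)), (0.6004, -0.103, 68.5, 68.5, np.float32(-2.0))]
```

{"api": "servo_tool", "payload": {
  "increments": [
    [[1,-0.025,0.05,0,0.3],[1,-0.025,0.05,0,0.3],[1,-0.025,0.05,0,0.3],[1,0,0.05,-0.02,0.2],[1,0,0.05,-0.04,0.15],[1,0,0.03,-0.04,0],[1,0,0.015,-0.04,0],[1,0,0,0,0]]
  ]
}}

```text
time: 1.3
tcp_pos: [0.4718, 0.3016, 0.0889]
tcp_rot: [0.433, 0.901, 0.001, 0.001]
ft_force: [0.3, 0.2, 0.5]
grip_width: 1.001
```

{"api": "servo_tool", "payload": {
  "increments": [
    [[1,0.005,-0.006,-0.02,-0.03],[1,0,0,-0.02,0],[1,0,0,-0.02,0],[1,0,0,-0.015,0],[1,0,0,0,0]]
  ]
}}

```text
time: 1.92
tcp_pos: [0.4816, 0.2939, 0.0202]
tcp_rot: [0.441, 0.897, 0.004, 0.005]
ft_force: [0.4, 0.0, 0.7]
grip_width: 0.993
```

```bash
python3 - <<'E'
from plant import r
import cv2
f=r.grab_frame("wrist");cv2.imwrite("pics/w1.png",f["color"][:,:,::-1]);s=r.get_state();print(s["tcp_pos"],f["hand_eye"],f["intrinsics"])
E
```

```text
[0.48197172 0.29409653 0.02089568] [[ 3.00607733e-04 -9.57659111e-01 -2.87904390e-01  7.44873757e-02]
 [ 9.99999910e-01  3.73898837e-04 -1.99579875e-04  5.91856832e-04]
 [ 2.98776602e-04 -2.87904304e-01  9.57659137e-01 -1.41066108e-01]
 [ 0.00000000e+00  0.00000000e+00  0.00000000e+00  1.00000000e+00]] [[371.64829954   0.         317.05674143]
 [  0.         371.64829954 241.73371352]
 [  0.           0.           1.        ]]
```

View pics/w1.png

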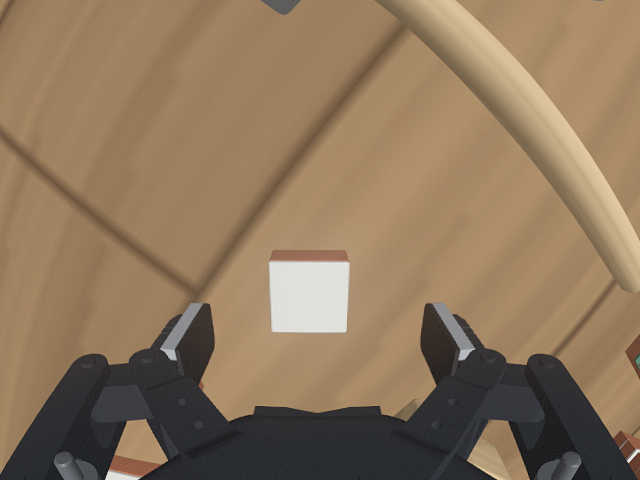

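The wrist view shows tile b square with the jaws, its centre at about (col 308, row 297). I map that to the world.

```bash
cat >>h.py <<'E'
def wpix(f,s,uv,z):
    K=f["intrinsics"];d=np.array([(uv[0]-K[0,2])/K[0,0],(uv[1]-K[1,2])/K[1,1]]);t=np.hypot(*d)
    ray=np.r_[d/t*np.sin(t),np.cos(t)];E=np.array(f["hand_eye"]);Rt=R.from_quat(s["tcp_rot"]).as_matrix()
    o=s["tcp_pos"]+Rt@E[:3,3];w=Rt@E[:3,:3]@ray;return o+w*(z-o[2])/w[2]
def phi(s): q=s["tcp_rot"];return (np.degrees(2*np.arctan2(q[1],q[0]))-90+180)%360-180
def wtiles(f,s,z,lo,hi):
    hsv=cv2.cvtColor(f["color"],cv2.COLOR_RGB2HSV)
    m=cv2.morphologyEx(cv2.inRange(hsv,(0,0,150),(180,50,255)),cv2.MORPH_OPEN,np.ones((5,5)))
    for c in cv2.findContours(m,cv2.RETR_EXTERNAL,cv2.CHAIN_APPROX_NONE)[0]:
        if len(c)<40: continue
        w=np.array([wpix(f,s,p[0],z)[:2] for p in c])
        (a,b),(p,q),th=cv2.minAreaRect((w*1000).astype(np.float32))
        if lo<p<hi and lo<q<hi: print("tile",round(a,1),round(b,1),round(p,1),round(q,1),"th",round((th+45)%90-45,1))
def look(z,lo=18,hi=62,name=None):
    from plant import r
    s=r.get_state();f=r.grab_frame("wrist");print(np.round(s["tcp_pos"],4),"phi",round(phi(s),2),"g",round(s["grip_width"],3),"t",s["time"])
    wtiles(f,s,z,lo,hi)
    if name: cv2.imwrite(name,f["color"][:,:,::-1])
E
python3 -c "
from h import *
look(.018)"
```

```text
[0.482  0.2941 0.0209] phi 37.62 g 1.001 t 1.975
tile 475.1 297.1 33.6 33.8 th 37.2
```

{"api": "servo_tool", "payload": {
  "increments": [
    [[1,-0.006,0.003,0,0],[1,0,0,-0.01,0],[1,0,0,-0.006,0],[1,0,0,0,0],[0,0,0,0,0],[0,0,0,0,0],[0,0,0,0,0],[0,0,0,0,0],[0,0,0,0,0]]
  ]
}}

```text
time: 3.15
tcp_pos: [0.4765, 0.2981, 0.006]
tcp_rot: [0.441, 0.897, 0.006, 0.006]
ft_force: [0.1, -0.3, -1.0]
grip_width: 0.381
```

{"api": "servo_tool", "payload": {
  "increments": [
    [[0,0,0,0.02,0],[0,0,0,0.015,0],[0,0,-0.03,0,-0.1],[0,0,-0.03,0,-0.2],[0,0,-0.03,0,-0.2],[0,0,-0.03,0,-0.2],[0,0.02,-0.03,0,-0.2],[0,0.03,-0.03,0,-0.2],[0,0.03,-0.02,0,-0.2],[0,0.03,-0.01,0,0],[0,0.015,0,0,0],[0,0,0,0,0]]
  ]
}}

```text
time: 4.65
tcp_pos: [0.6046, 0.0807, 0.0445]
tcp_rot: [0.723, 0.691, 0.004, 0.008]
ft_force: [0.1, 0.4, -0.9]
grip_width: 0.381
```

```bash
python3 -c "
from h import *
look(.05)"
```

```text
[0.6046 0.0807 0.0445] phi -2.64 g 0.381 t 4.65
tile 796.4 -16.6 25.1 30.6 th 10.2
tile 604.0 77.3 35.4 34.7 th -3.0
tile 502.3 95.3 44.2 43.1 th 36.6
```

{"api": "servo_tool", "payload": {
  "increments": [
    [[0,0.002,0.008,0,0.02],[0,0,0,-0.01,0],[0,0,0,-0.006,0],[0,0,0,-0.003,0],[0,0,0,0,0]]
  ]
}}

```text
time: 5.32
tcp_pos: [0.6034, 0.0905, 0.0241]
tcp_rot: [0.719, 0.695, 0.003, 0.008]
ft_force: [-1.0, 0.1, -0.0]
grip_width: 0.378
```

```bash
python3 -c "
from h import *
look(.036,name='pics/w2.png')
from plant import r
print(r.get_state()['ft_force'])"
```

```text
[0.6034 0.0905 0.0241] phi -1.88 g 0.378 t 5.325
tile 812.3 -29.3 24.3 27.4 th 16.9
tile 602.9 91.1 34.1 33.1 th -2.2
tile 493.7 91.6 48.1 46.7 th 36.5
[-0.46037824 -0.12437057 -0.98989124]
```

View pics/w2.png

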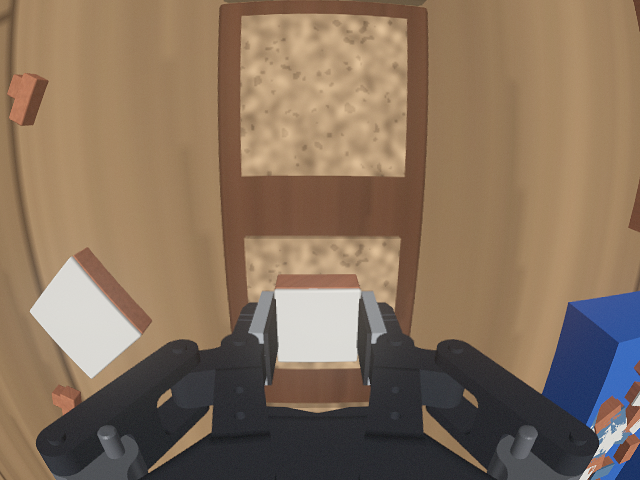

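Tile b is held square above the third pad, 3 mm short in x and 5 mm far in y. I correct, set it down and release.

{"api": "servo_tool", "payload": {
  "increments": [
    [[0,0.003,-0.004,0,0],[0,0,0,-0.002,0],[0,0,0,-0.0015,0],[0,0,0,0,0]]
  ]
}}

```text
time: 5.88
tcp_pos: [0.6072, 0.0859, 0.021]
tcp_rot: [0.719, 0.695, 0.004, 0.008]
ft_force: [-0.1, 0.6, 0.5]
grip_width: 0.38
```

```bash
python3 - <<'E'
from h import *
from plant import r
s=r.get_state();f=r.grab_frame("wrist")
print(s["ft_force"],s["tcp_pos"])
wtiles(f,s,.034,18,62)
hsv=cv2.cvtColor(cv2.GaussianBlur(f["color"],(7,7),0),cv2.COLOR_RGB2HSV)
cv2.imwrite("pics/w3.png",f["color"][:,:,::-1])
print([np.round(wpix(f,s,p,.014),4) for p in((241,14),(407,17),(405,178),(241,176))])
E
```

```text
[-0.05090987  0.60674743  0.52366818] [0.60717826 0.08587672 0.02095024]
tile 815.3 -32.2 25.5 32.4 th 14.2
tile 606.7 87.1 33.8 32.8 th -2.3
tile 492.7 90.1 48.7 47.3 th 36.7
[array([0.581 , 0.2115, 0.014 ]), array([0.6472, 0.2088, 0.014 ]), array([0.6447, 0.1417, 0.014 ]), array([0.5784, 0.1448, 0.014 ])]
```

{"api": "servo_tool", "payload": {
  "increments": [
    [[0,0,0,-0.001,0],[0,0,0,-0.0005,0],[0,0,0,0,0],[0.45,0,0,0,0],[0.5,0,0,0,0],[0.7,0,0,0,0],[0.8,0,0,0.01,0],[1,0,0,0.03,0],[1,0,0,0.03,0],[1,-0.03,0,0.01,0.3],[1,-0.04,0,0,0.3],[1,-0.04,0,-0.0,0.3],[1,-0.02,-0.005,-0.0,0.3],[1,0,0,-0.01,0.1],[1,0,0,0,0]]
  ]
}}

```text
time: 7.8
tcp_pos: [0.4743, 0.0809, 0.098]
tcp_rot: [0.436, 0.9, 0.008, 0.009]
ft_force: [-0.4, -0.2, 0.3]
grip_width: 1.001
```

```bash
python3 -c "
from h import *
look(.018)"
```

```text
[0.4743 0.0809 0.098 ] phi 38.36 g 1.001 t 7.8
tile 475.6 80.4 53.6 54.1 th 36.3
```

{"api": "servo_tool", "payload": {
  "increments": [
    [[1,0,0,-0.03,-0.05],[1,0,0,-0.03,0],[1,0,0,-0.02,0],[1,0,0,0,0]]
  ]
}}

```text
time: 8.35
tcp_pos: [0.4777, 0.081, 0.0191]
tcp_rot: [0.45, 0.893, 0.009, 0.012]
ft_force: [-1.5, -0.0, -0.2]
grip_width: 0.998
```

```bash
python3 -c "
from h import *
look(.018)"
```

```text
[0.4777 0.081  0.0191] phi 36.46 g 0.998 t 8.35
tile 623.6 72.4 21.6 37.2 th -1.6
tile 475.6 80.7 53.3 53.8 th 36.5
```

{"api": "servo_tool", "payload": {
  "increments": [
    [[1,-0.002,0,-0.01,0],[1,0,0,-0.004,0],[1,0,0,0,0],[0,0,0,0,0],[0,0,0,0,0],[0,0,0,0,0],[0,0,0,0,0],[0,0,0,0,0]]
  ]
}}

```text
time: 9.4
tcp_pos: [0.4781, 0.0811, 0.008]
tcp_rot: [0.451, 0.892, 0.011, 0.015]
ft_force: [-0.4, 0.3, -1.0]
grip_width: 0.606
```

{"api": "servo_tool", "payload": {
  "increments": [
    [[1,0,0,0,0],[1,0,0,0,0],[1,-0.002,0,-0.005,0],[1,0,0,-0.002,0],[1,0,0,0,0],[0,0,0,0,0],[0,0,0,0,0],[0,0,0,0,0],[0,0,0,0,0],[0,0,0,0,0]]
  ]
}}

```text
time: 10.65
tcp_pos: [0.4762, 0.0811, 0.0008]
tcp_rot: [0.451, 0.893, 0.011, 0.015]
ft_force: [-0.5, -0.3, 0.2]
grip_width: 0.617
```

```bash
python3 -c "
from h import *
look(.018,name='pics/w4.png')"
```

```text
[0.4762 0.0811 0.0008] phi 36.42 g 0.617 t 10.65
tile 476.3 81.3 53.1 53.6 th 36.5
```

View pics/w4.png

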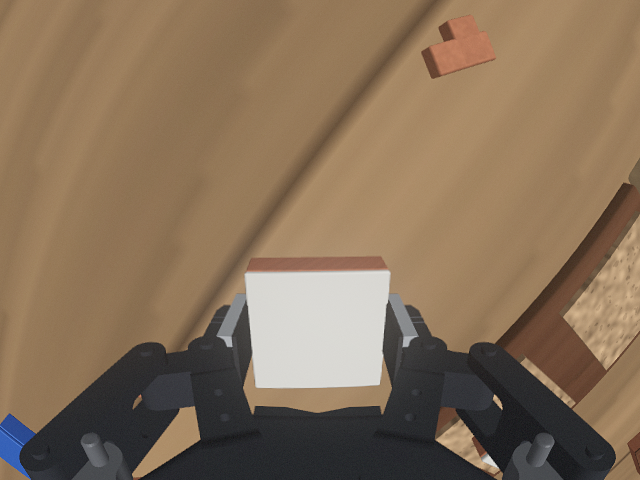

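{"api": "servo_tool", "payload": {
  "increments": [
    [[0,0,0,0.02,0],[0,0,0,0.02,0],[0,0,-0.03,0,-0.1],[0,0.01,-0.03,0,-0.2],[0,0.02,-0.03,0,-0.2],[0,0.02,-0.03,0,-0.2],[0,0.02,-0.03,0,-0.2],[0,0.02,-0.02,0,-0.2],[0,0.02,-0.01,0,-0.1],[0,0.01,0,0,0],[0,0,0,0,0]]
  ]
}}

```text
time: 12.08
tcp_pos: [0.5975, -0.1044, 0.0402]
tcp_rot: [0.711, 0.703, 0.005, 0.016]
ft_force: [-0.6, -0.8, -1.2]
grip_width: 0.618
```

```bash
python3 -c "
from h import *
look(.06)"
```

```text
[ 0.5975 -0.1044  0.0402] phi -0.61 g 0.618 t 12.075
tile 596.9 -102.5 52.4 52.0 th -0.6
tile 509.1 -86.1 33.0 32.2 th -31.3
```

{"api": "servo_tool", "payload": {
  "increments": [
    [[0,0.002,-0.001,-0.01,-0.04],[0,0,0,-0.007,0],[0,0,0,-0.004,0],[0,0,0,0,0]]
  ]
}}

```text
time: 12.62
tcp_pos: [0.5973, -0.1037, 0.0175]
tcp_rot: [0.718, 0.696, 0.005, 0.015]
ft_force: [-0.0, 0.4, -1.4]
grip_width: 0.615
```

```bash
python3 -c "
from h import *
look(.034)"
```

```text
[ 0.5973 -0.1037  0.0175] phi -1.75 g 0.615 t 12.625
tile 596.6 -103.9 53.8 53.4 th -1.6
tile 493.0 -97.3 39.6 38.4 th -31.3
```

{"api": "servo_tool", "payload": {
  "increments": [
    [[0,0.002,0,-0.001,0],[0,0,0,-0.001,0],[0,0,0,-0.0005,0],[0.65,0,0,0,0],[0.7,0,0,0,0],[0.9,0,0,0,0],[1,0,0,0.01,0],[1,0,0,0.03,0],[1,0,0,0.03,0],[1,-0.03,0,0.01,-0.25],[1,-0.04,0,0,-0.25],[1,-0.03,0,0,-0.25],[1,-0.02,-0.005,0,-0.2],[1,0,0,-0.01,0],[1,0,0,0,0]]
  ]
}}

```text
time: 14.55
tcp_pos: [0.4785, -0.1094, 0.0939]
tcp_rot: [0.87, 0.492, 0.003, 0.02]
ft_force: [0.7, -0.3, -0.3]
grip_width: 1.0
```

```bash
python3 -c "
from h import *
look(.018)"
```

```text
[ 0.4785 -0.1094  0.0939] phi -31.01 g 1.0 t 14.55
tile 518.0 -411.2 31.1 50.0 th 4.1
tile 478.3 -107.3 43.7 43.8 th -31.2
tile 604.3 -108.8 57.6 57.7 th -1.5
```

{"api": "servo_tool", "payload": {
  "increments": [
    [[1,-0.001,0.002,-0.03,0],[1,0,0,-0.03,0],[1,-0.001,0,-0.02,0],[1,0,0,-0.006,0],[1,0,0,-0.003,0],[1,0,0,0,0]]
  ]
}}

```text
time: 15.35
tcp_pos: [0.4819, -0.1078, 0.004]
tcp_rot: [0.868, 0.495, 0.005, 0.021]
ft_force: [-0.1, 0.7, 0.4]
grip_width: 1.001
```

```bash
python3 -c "
from h import *
look(.018)"
```

```text
[ 0.4819 -0.1078  0.004 ] phi -30.59 g 1.001 t 15.35
tile 478.5 -106.6 43.9 43.4 th -31.3
tile 608.0 -111.8 60.1 59.9 th -1.6
```

{"api": "servo_tool", "payload": {
  "increments": [
    [[1,-0.003,0.001,-0.001,0],[1,0,0,0,0],[0,0,0,0,0],[0,0,0,0,0],[0,0,0,0,0],[0,0,0,0,0],[0,0,0,0,0],[0,0,0,0.02,0],[0,0,0,0.015,0],[0,0,0.03,0,0.2],[0,0.02,0.03,0,0.2],[0,0.03,0.02,0,0.2],[0,0.03,0.015,0,0.2],[0,0.025,0.005,0,0.15],[0,0.015,0,0,0],[0,0,0,0,0]]
  ]
}}

```text
time: 17.4
tcp_pos: [0.6021, -0.0033, 0.0394]
tcp_rot: [0.714, 0.7, 0.01, 0.019]
ft_force: [0.3, -0.2, -1.3]
grip_width: 0.498
```

```bash
python3 -c "
from h import *
look(.054)"
```

```text
[ 0.6021 -0.0033  0.0394] phi -1.18 g 0.498 t 17.4
tile 601.3 -2.0 43.3 42.7 th -1.5
tile 605.3 83.1 28.4 28.5 th -1.6
```

{"api": "servo_tool", "payload": {
  "increments": [
    [[0,0.001,-0.006,-0.008,0],[0,0,0,-0.007,0],[0,0,0,-0.004,0],[0,0,0,0,0]]
  ]
}}

```text
time: 17.95
tcp_pos: [0.6004, -0.0101, 0.0191]
tcp_rot: [0.715, 0.699, 0.01, 0.019]
ft_force: [-0.3, 2.0, 4.5]
grip_width: 0.497
```

```bash
python3 -c "
from h import *
look(.034)"
```

```text
[ 0.6004 -0.0101  0.0191] phi -1.26 g 0.497 t 17.95
tile 599.6 -8.7 43.2 42.6 th -1.6
tile 606.6 84.4 32.7 32.9 th -2.1
```

{"api": "servo_tool", "payload": {
  "increments": [
    [[0,0,0,-0.0015,0],[0,0,0,-0.001,0],[0.52,0,0,0,0],[0.57,0,0,0,0],[0.8,0,0,0,0],[1,0,0,0.01,0],[0.8,0,0,0.03,0],[0.6,-0.03,0,0.03,0],[0.5,-0.04,0,0.01,0],[0.5,-0.04,-0.03,0,0],[0.5,-0.02,-0.05,0,0],[0.5,0,-0.05,0,-0.04],[0.5,0,-0.05,0,-0.05],[0.5,0,-0.05,0,0],[0.5,0,-0.04,-0.01,0],[0.5,0,-0.01,0,0],[0.5,0,0,0,0]]
  ]
}}

```text
time: 20.12
tcp_pos: [0.4668, -0.2986, 0.0986]
tcp_rot: [0.731, 0.682, 0.011, 0.024]
ft_force: [-0.3, -0.6, -0.6]
grip_width: 0.499
```

```bash
python3 -c "
from h import *
look(.018,name='pics/w5.png')"
```

```text
[ 0.4668 -0.2986  0.0986] phi -3.93 g 0.499 t 20.125
tile 467.0 -287.7 23.3 23.7 th -4.9
```

View pics/w5.png

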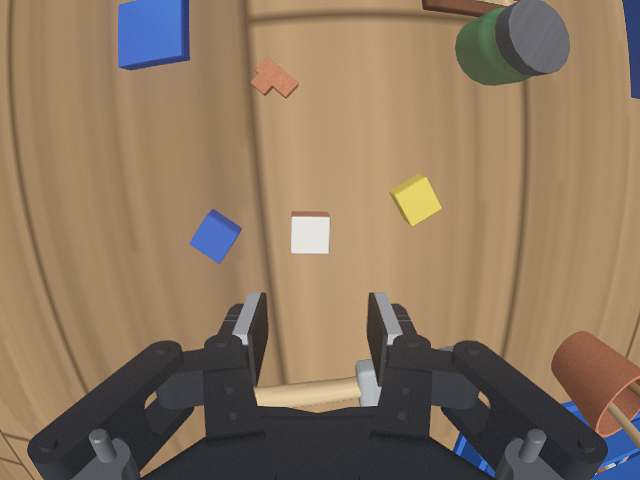

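Tile a lies at (467.0, −287.7) mm. The blue cube, the yellow cube and the jar stand clear of the half-open jaws.

{"api": "servo_tool", "payload": {
  "increments": [
    [[0.5,-0.001,0.011,-0.02,-0.03],[0.5,-0.001,0,-0.03,0],[0.5,-0.001,0,-0.02,0],[0.5,0,0,-0.005,0],[0.5,0,0,0,0]]
  ]
}}

```text
time: 20.8
tcp_pos: [0.4653, -0.2807, 0.0251]
tcp_rot: [0.734, 0.679, 0.012, 0.026]
ft_force: [0.5, 0.2, 0.6]
grip_width: 0.497
```

```bash
python3 -c "
from h import *
look(.018)"
```

```text
[ 0.4653 -0.2807  0.0251] phi -4.42 g 0.497 t 20.8
tile 466.8 -287.0 24.3 23.7 th -5.6
```

{"api": "servo_tool", "payload": {
  "increments": [
    [[0.5,0.002,-0.006,0,-0.03],[0.5,0,0,-0.01,0],[0.5,0,0,-0.006,0],[0.5,0,0,-0.002,0],[0.5,0,0,0,0]]
  ]
}}

```text
time: 21.48
tcp_pos: [0.4682, -0.2879, 0.0076]
tcp_rot: [0.739, 0.673, 0.012, 0.027]
ft_force: [0.9, -0.0, -0.6]
grip_width: 0.499
```

```bash
python3 -c "
from h import *
look(.018)"
```

```text
[ 0.4682 -0.2879  0.0076] phi -5.4 g 0.499 t 21.475
tile 467.0 -286.8 24.3 23.7 th -6.2
```

{"api": "servo_tool", "payload": {
  "increments": [
    [[0.5,0,0,-0.003,0],[0.5,0,0,0,0],[0,0,0,0,0],[0,0,0,0,0],[0,0,0,0,0],[0,0,0,0,0],[0,0,0,0.02,0],[0,0,0,0.015,0],[0,0,0.03,0,0],[0,0,0.045,0,0],[0,0,0.045,0,0],[0,0,0.045,0,0],[0,0,0.045,0,0],[0,0,0.045,0,0.05],[0,0,0.045,0,0.05],[0,0,0.04,0,0],[0,0,0.02,0,0],[0,0,0,0,0]]
  ]
}}

```text
time: 23.78
tcp_pos: [0.4674, 0.0819, 0.0407]
tcp_rot: [0.721, 0.692, 0.013, 0.028]
ft_force: [-0.7, -0.0, -0.3]
grip_width: 0.265
```

```bash
python3 -c "
from h import *
look(.05)"
```

```text
[0.4674 0.0819 0.0407] phi -2.39 g 0.265 t 23.775
tile 587.6 22.3 19.1 26.3 th -1.7
tile 466.7 81.0 24.9 23.2 th -4.1
tile 587.1 95.2 29.9 30.8 th -2.6
```

{"api": "servo_tool", "payload": {
  "increments": [
    [[0,0,0.03,0,0.05],[0,0.01,0.035,0,0],[0,0.025,0.02,0,0],[0,0.035,0.008,0,0],[0,0.035,0,0,0],[0,0.025,0,0,0],[0,0.01,0,0,0],[0,0,0,0,0]]
  ]
}}

```text
time: 24.82
tcp_pos: [0.6122, 0.1684, 0.0396]
tcp_rot: [0.715, 0.698, 0.012, 0.028]
ft_force: [-1.6, -0.2, -0.6]
grip_width: 0.262
```

```bash
python3 -c "
from h import *
look(.054)"
```

```text
[0.6122 0.1684 0.0396] phi -1.39 g 0.262 t 24.825
tile 611.2 170.6 24.0 22.1 th -2.0
```

{"api": "servo_tool", "payload": {
  "increments": [
    [[0,0,0.01,-0.004,0],[0,0,0,-0.007,0],[0,0,0,-0.005,0],[0,0,0,0,0]]
  ]
}}

```text
time: 25.38
tcp_pos: [0.6092, 0.1794, 0.0227]
tcp_rot: [0.715, 0.699, 0.011, 0.028]
ft_force: [0.4, -0.3, 0.4]
grip_width: 0.264
```

```bash
python3 -c "
from h import *
look(.034,name='pics/w6.png')"
```

```text
[0.6092 0.1794 0.0227] phi -1.33 g 0.264 t 25.375
tile 608.4 179.6 24.7 22.6 th -1.9
```

View pics/w6.png

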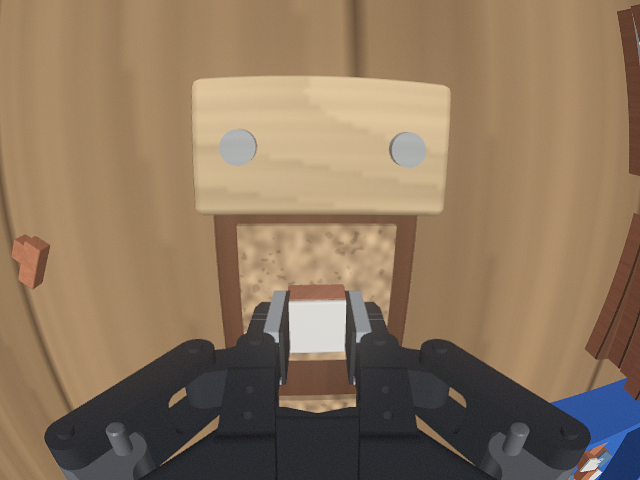

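Tile a is held at pixel (col 317, row 325), centred over the pad by the end block. I lower it the last few mm, release and retreat.

{"api": "servo_tool", "payload": {
  "increments": [
    [[0,0,0,-0.002,0],[0,0,0,-0.0015,0],[0,0,0,-0.001,0],[0,0,0,0,0],[0.28,0,0,0,0],[0.32,0,0,0,0],[0.45,0,0,0,0],[0.6,0,0,0.005,0],[0.6,0,0,0.03,0],[0.6,0,0,0.04,0],[0.6,-0.04,0,0.04,0],[0.6,-0.06,0,0.04,0],[0.6,-0.06,0,0,0],[0.6,-0.06,0,0,0],[0.6,0,0,0,0]]
  ]
}}

```text
time: 27.3
tcp_pos: [0.3912, 0.1785, 0.1746]
tcp_rot: [0.715, 0.698, 0.013, 0.029]
ft_force: [0.5, -0.5, -0.1]
grip_width: 0.603
```

```bash
python3 - <<'E'
from h import *
from plant import r
for n in("scene","side"):
    f=r.grab_frame(n);o=ortho(f,.032);hsv=cv2.cvtColor(o,cv2.COLOR_RGB2HSV)
    m=cv2.inRange(hsv,(0,0,165),(180,50,255));m=cv2.morphologyEx(m,cv2.MORPH_OPEN,np.ones((9,9)))
    print(n,*[q for q in rects(m,.018,.065) if .57<q[0]<.64 and -.2<q[1]<.25],sep="\n ")
    cv2.imwrite(f"pics/{n}_end.png",f["color"][:,:,::-1])
E
```

```text
scene
 (0.609, 0.1778, 25.0, 25.5, np.float32(0.0))
 (0.6068, 0.0836, 35.9, 35.8, np.float32(-1.7))
 (0.5996, -0.0128, 46.4, 46.4, np.float32(-1.4))
 (0.5992, -0.1068, 57.7, 56.6, np.float32(-1.3))
side
 (0.6115, 0.1792, 27.0, 27.5, np.float32(0.0))
 (0.609, 0.0847, 37.3, 36.7, np.float32(-1.7))
 (0.6016, -0.012, 46.8, 46.4, np.float32(-1.3))
 (0.601, -0.1061, 56.6, 56.2, np.float32(-1.9))
```

View pics/scene_end.png

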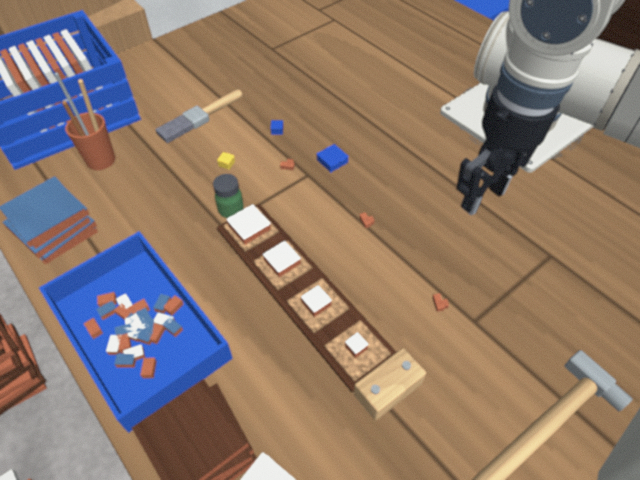

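The scene view shows all four tiles flat on their pads, smallest at the end block (343,356) and largest by the jar (222,249). The jar stands where it was and the arm is clear. All offsets are within about 4 mm and 2°.

```bash
python3 -c "
from plant import r
print(r.hand_in())"
```

```text
the job is handed in; nothing more can be done
None
```

The four tiles are sorted on the pads, 24, 34, 44 and 54 mm from the end block towards the jar, and the job is handed in at about 27 s. No verdict was reported. Each tile was lowered onto its pad while held, and only then released.

**Final check:** the scene and side cameras, taken after the arm had backed away, put every tile within about 4 mm of its pad centre and within about 2° of square. All four look flat, and the jar and the look-alikes were not moved.

**Disagreements and oddities:**
- The two cameras differed by about 2–3 mm in x, which matches the stated calibration error and is well inside the 14 mm tolerance.
- The tool tilted by up to about 3° over the run. The last look at tile c before release showed a light 4.5 N touch and about 3 mm of offset in x. I left that as it was.
- The first grasp of tile d was high on its edge, so I opened and gripped it again lower before lifting.

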